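# Start the screw cap of a specimen jar in the station bay and keep hold of it

## Robot

A 7-joint arm with a two-finger parallel gripper is mounted at the origin on the work surface. World frame = base frame: x ahead of the robot, y to its left, z up, the work surface at z = 0. Lengths are in m, angles in rad, forces in N, time in s.
With the tool pointing down it reaches from about 0.425 to 0.875 m from the base axis. Payload 4.7 kg.
Tool frame: the origin (TCP) lies at the very end of the fingers, on their centre line; the grasp point (between the pads) lies 19 mm behind it (robot.grip_point_offset is the distance from the TCP to the grasp point, in m); z points along the fingers, y is the line along which they close (so a half turn about z gives the same grasp; the last joint's range is limited). The gripper opens to 85 mm and grips with 20 to 120 N. Pads are 22 mm wide; open, the fingers measure 114 mm over their backs; the gripper's body (76 mm by 85 mm) begins 54 mm behind the grasp point. The pads swing forward as they close: fully open they stand 13 mm farther back than shut.
Start: joints at [-1.253, 0.321, -0.07, 1.45, 0.023, 1.371, -0.057], TCP at [0.194, 0.62, 0.204] pointing down, gripper open.
Joint ranges: [-2.86, 2.86], [-0.3, 2.09], [-1.38, 1.24], [0.06, 2.45], [-1.56, 4.7], [0.09, 2.05], [-2.69, 2.69]. Speed limits (rad/s): [2.57, 2.57, 3.14, 3.14, 3.14, 3.14, 3.14].

## Interface

Orientations are given as a rotation vector (axis times angle).
In Python, from cell import robot, vision, nets gives the robot as it stands.
- The arm moves only by the tool move_arm, never from a script. Its argument "moves" is a list of rows, each an object of numbers: "grip": the closure in counts, from 0 (fully open) to 255 (shut); "tx", "ty", "tz": the shift along the tool's x, y, z in m; "rx", "ry", "rz": the turn, a rotation vector about the tool's x, y, z in degrees. In form: [{"grip": .., "tx": .., "ty": .., "tz": .., "rx": .., "ry": .., "rz": ..}, ...]. A call has 1 to 12 rows; each row is the pose to reach, as a shift and turn from the pose commanded when the call began, along the tool's axes at that moment; what a row does not reach only later rows make up. A row lasts 1/12 s, in which the tool goes at most 41.7 mm and 7.16 degrees, less where a joint would pass 70% of its speed; a pose out of reach is approached as far as the arm can. A call with a gripper value outside its range is refused whole. The fingers move at their own pace and stop on an object; "grip_force" is the grip in N (left out, the last holds). Time passes only in rows, so rows that repeat a pose let the fingers close. It gives the time, the measured TCP pose, the force, the opening and the grip force at its end, in the units of the state.
- robot.state(): the state, without advancing time (a new reading comes with each control period).
- vision.snapshot(name): name is "scene" or "top" or "wrist"; returns a dict with "color" (420x560x3 uint8, blue, green, red), "fx", "fy", "cx", "cy" (pixels), "k1" (the pictures are not rectified: a ray, as slopes to the right and down, at radius r is drawn at 1 + k1 r^2 times it, then the intrinsics apply), "rvec" (rotation vector, rad) and "tvec" (3), from world to camera coordinates, as OpenCV has them. Camera axes: x right, y down, z forward; pixel columns grow to the right and rows downward; lengths in m; the calibration is good to about 2 mm. A picture is of the moment at which its call begins. There is no depth.
- robot.finish_job(): hands the job in; it is judged then, once.
Trained networks look in a picture, given as the dict that the camera call returned (one of the last four; its "shot" number tells which), for a name from the list of things; names that differ only in an ending like _2 or _b are one class to them, and where a whole thing is asked for, a point or a joint stands for the part that bears it (a point fixed in the world has none). Each returns a list of dicts, best first, with "score" (0 to 1); they miss things now and then, are a little off and sometimes report something else, mostly with a low value. They report only what shows in the picture. A call takes as long as a camera call. They do not tell look-alikes from the thing itself.
- nets.trace(label, picture): "pixels" (420x560 bool, what is visible of it) and "at" ([column, row] in pixels, amid what is visible of it).
The state is a dict: "time": time; "q": joint angles; "qvel": joint speeds; "effort": joint torques, N m; "tcp_pos": TCP position; "tool_rot": TCP orientation; "ft_force": force on the tool from outside, world axes, zero at the start; "wrist_torque": the same for the moment, N m; "opening": opening from 0.0 (shut) to 1.0 (fully open); "grip_force": force on a finger pad.
Only numpy, scipy, OpenCV 4.12 (cv2) and the standard library are available. Lean on these libraries where they do the work, as an engineer would, in place of code of your own. Each camera call takes 0.05 s, during which the arm holds its last target. There are 200 camera calls.

## Task

Push the grey tote with the specimen jar along the roller track until it sits fully home in the station bay, against the yellow end stop. Then, without lifting the red cap off the jar, turn it backward (counter-clockwise seen from above) until its thread drops, and from there forward (clockwise) one full turn, so that it is started straight but not screwed down. Finish while still holding the cap in the gripper, and leave everything else on the bench where it stands.

Things in the scene. Friction and masses are not known exactly. Their poses are not given: they have to be found in the camera images.
- bay (a point): Station bay at one end of the roller track: point on its black rubber floor (53 mm above the bench) where the middle of the tote's underside lies when home. Axes of the track: y along it, -y towards the yellow end stop, whose face is 90 mm from here and rises 33 mm above the floor; z up. Side channels 128 mm apart rise 22 mm above the floor along the whole track and guide the tote.
- last_roller (a point): Top of the grey roller next to the bay, mid-width; axes of the track. The track is 580 mm long and may lie a little turned on the bench; its eleven free-running rollers are 19 mm thick and 33 mm apart, this one and ten more towards +y. Roller tops lie 2 mm above the bay floor: the tote drops those 2 mm off this roller as it comes home, and is then kept by it.
- tote_base (a point): Middle of the underside of the grey open tote, 120 mm wide (x), 180 mm long (y), 55 mm high, about 0.7 kg with the jar, which is wedged fast in it, its axis 35 mm from the middle towards -y. It starts on the rollers 13 to 23 cm short of home, axes along the track's. It rolls freely, but slides on the rubber in the bay (about 5 N).
- tote_end (a point): Middle of the top edge of the tote's +y end wall, outer face: the upright wall to push on, 4 mm thick, reaching 55 mm down from this point and 120 mm across.
- jar_neck (a point): Point on the axis of the jar's neck, 131 mm above the tote's underside, level with the upper ends of its thread; axes of the tote. White square jar, 84 mm wide; its shoulder lies 26 mm below this point, its rim 4 mm above. Right-hand two-start thread: pitch 5 mm, 10 mm of travel a turn, about 1.5 mm of play up and down, 1 mm sideways.
- jar_mark (a point): Blue mark on the jar's shoulder, on the +x side of the neck, 36 mm from its axis: shows where the thread starts.
- cap_mid (a point): Centre of the red screw cap lying loosely on the neck, half-way up; 58 mm across, round and ribbed (may be gripped at any yaw), 30 mm high, 45 g; z up, x towards the white arrow on its top. Height above jar_neck: 13.7 mm just before the drop, 8.7 mm when dropped, -1.3 mm one turn forward of that; fully screwed down is another 0.6 turn.
- cap_arrow (a point): Point on the cap's side, 29 mm from its axis, half-way up, under the tip of the white arrow. At the start the arrow stands 0.8 to 2.2 rad clockwise (seen from above) of the blue mark.
- cap: The same cap; origin at the centre of its underside. Turned backward (counter-clockwise) it climbs 10 mm per turn; as the arrow comes over the blue mark (or up to 0.1 rad beyond) its thread runs off the thread end and the cap drops 5 mm by itself, or yields 5 mm to a light push down while gripped. Turned forward it goes down 10 mm per turn. It stays put when let go.
- pot_a: Bystander: low sample pot with a yellow lid, 37 mm across, 46 mm high, standing loose in the tote's pocket behind the +y end wall; it rides along with the tote. Origin under its centre.
- pot_b: Bystander: the same with a white lid, beside it in the pocket. Origin under its centre.
- strip_jar: Bystander: white round jar with a black lid and coloured squares, 57 mm across, 95 mm high; origin under its centre.
- oil_bottle: Bystander: small amber bottle with a black cap, 28 mm across, 72 mm high; origin under its centre.
- tube_rack: Bystander: white rack 70 x 230 mm with red-capped tubes, 96 mm high; origin under its centre, long side along y.
- slide_box: Bystander: flat blue slide box 88 x 178 x 36 mm; origin under its centre, long side along y.
- red_tray: Bystander: shallow red tray 150 x 210 x 28 mm with forceps and swabs; origin under its centre, long side along y.
Not all that is in view belongs to the job. Of the things like the cap, leave any that is black, green or turquoise; of the rest the larger one is meant.

How it is judged:
On the way, in this order (a step that is already met when the one before it is completed fails the run):
1. the tote sits fully home in the station bay (y of tote_base in the frame of bay between -0.004 and 0.006 m and z of tote_base in the frame of bay below 0.0012 m and angle between the z axis of tote_base and the z axis of bay, either way round below 0.03 rad and linear speed of cap below 0.05 m/s), for 0.2 s.
2. the cap is turned backward, up to the end of its thread (x of cap_arrow in the frame of jar_neck above 0.02465 m and z of cap_mid in the frame of jar_neck above 0.0115 m), for 0.05 s.
3. the cap has dropped off the thread end, close to where it ran off (x of cap_arrow in the frame of jar_neck above 0.0145 m and z of cap_mid in the frame of jar_neck between 0.0065 and 0.0107 m), for 0.1 s.
At the end, for the whole second after the job is handed in: The tote is home in the bay (within 6 mm of the stop, down on the bay floor, level); the cap is straight on the neck (within 0.08 rad), one turn (10 mm, give or take 2.2 mm = 0.22 turn) further down than where it dropped, at rest, and the fingers still hold it with more than 2 N (y of tote_base in the frame of bay between -0.004 and 0.006 m and z of tote_base in the frame of bay below 0.0012 m and angle between the z axis of tote_base and the z axis of bay, either way round below 0.03 rad and z of cap_mid in the frame of jar_neck between -0.0035 and 0.0009 m and angle between the z axis of cap_mid and the z axis of jar_neck, either way round below 0.08 rad and contact force between the fingers and cap above 2 N and linear speed of cap below 0.02 m/s); the arm keeps its last pose, push and grip.
It fails at once if the cap is lifted off the neck (z of cap_mid in the frame of jar_neck above 0.022 m).
It fails at once if the tote with the jar is tipped (angle between tote_base's own z axis and vertical above 0.2 rad).
It fails at once if a sample pot leaves its pocket in the tote or tips over (distance between any of pot_a, pot_b and tote_end above 0.085 m or angle between any of pot_a, pot_b's own z axis and vertical above 0.4 rad).
It fails at once if a bystander is pushed or knocked over (distance of any of strip_jar, oil_bottle, tube_rack, slide_box, red_tray from where it was at the start of the episode above 0.02 m or angle between any of strip_jar, oil_bottle, tube_rack, slide_box, red_tray's own z axis and vertical above 0.3 rad).
It also fails if it takes over 64 s, if anything falls off the work surface, if the arm or the gripper's body presses on something with over 40 N, if the wrist force passes 120 N, or if a joint passes its speed limit or range.

## Working session

There is one attempt and no reset: what is moved stays moved. The work goes in short steps, Python scripts to look and compute and a tool call to move; the robot and the scene stay as the last step left them, time stands still between calls to the robot, and variables do not carry over. Pictures are saved under pics/ and viewed, at most 10 in all, crops included, and the job is handed in when it is done.

Besides the shell and the picture viewer there is one more tool, called after "Emit:" by a JSON object that holds its "method" and its "body", one argument or row to a line. move_arm: Moves the arm, as the interface text tells. Its arguments: {"type":"object","properties":{"moves":{"type":"array","items":{"type":"object","properties":{"grip":{"type":"number"},"tx":{"type":"number"},"ty":{"type":"number"},"tz":{"type":"number"},"rx":{"type":"number"},"ry":{"type":"number"},"rz":{"type":"number"}}}},"grip_force":{"type":"number"}},"required":["moves"]}

```bash
mkdir -p pics; ls; cat > h.py <<'E'
import numpy as np, cv2
from cell import robot, vision, nets
def cam(s):
    R=cv2.Rodrigues(np.array(s["rvec"],float))[0]; t=np.array(s["tvec"],float).ravel(); return R,t
def ray(s,u,v):
    R,t=cam(s); d=np.array([(u-s["cx"])/s["fx"],(v-s["cy"])/s["fy"]]); x=d.copy()
    for _ in range(20): x=d/(1+s["k1"]*(x@x))
    return -R.T@t, R.T@np.array([x[0],x[1],1])
def atz(s,u,v,z):
    o,d=ray(s,u,v); return o+d*(z-o[2])/d[2]
def proj(s,P):
    R,t=cam(s); c=R@np.array(P,float)+t; x=c[:2]/c[2]; x=x*(1+s["k1"]*(x@x)); return np.array([s["fx"]*x[0]+s["cx"],s["fy"]*x[1]+s["cy"]])
def tri(obs):
    A=np.zeros((3,3));b=np.zeros(3)
    for s,u,v in obs:
        o,d=ray(s,u,v);d=d/np.linalg.norm(d);M=np.eye(3)-np.outer(d,d);A+=M;b+=M@o
    return np.linalg.solve(A,b)
E
python3 - <<'E'
from h import *
np.set_printoptions(precision=4,suppress=True)
S={n:vision.snapshot(n) for n in("scene","top")}
for n,s in S.items():
    cv2.imwrite(f"pics/{n}0.png",s["color"]); R,t=cam(s); print(n,-R.T@t,R[2],s["fx"],s["k1"])
    for l in("bay","last_roller","tote_base","tote_end","jar_neck","jar_mark","cap_mid","cap_arrow","cap"):
        print(l,[(round(d["score"],2),np.round(d["at"],1).tolist(),int(d["pixels"].sum())) for d in nets.trace(l,s)[:4]])
print(robot.state()); print(robot.grip_point_offset)
E
```

```text
pics
scene [ 1.3952 -0.225   0.7412] [-0.8075  0.0672 -0.5861] 416.28576956151744 -0.05165709114350986
bay [(0.84, [347.7, 240.0], 8919)]
last_roller [(0.91, [348.0, 238.6], 9197)]
tote_base [(0.97, [332.8, 218.7], 2758)]
tote_end [(0.84, [332.5, 216.3], 2898)]
jar_neck [(0.7, [361.3, 219.8], 103), (0.61, [327.1, 216.2], 2772)]
jar_mark [(0.96, [332.4, 220.2], 2762)]
cap_mid [(0.96, [330.0, 184.5], 467), (0.88, [211.4, 270.7], 501), (0.66, [305.9, 195.6], 131), (0.47, [263.1, 199.0], 130)]
cap_arrow [(0.93, [216.4, 271.2], 450), (0.69, [328.0, 188.0], 440), (0.6, [306.1, 194.8], 118)]
cap [(0.83, [215.3, 272.6], 478), (0.72, [262.8, 196.5], 133), (0.67, [349.0, 240.2], 9127), (0.6, [305.1, 195.2], 120)]
top [ 0.4045 -0.1679  1.0494] [ 0.1667 -0.0064 -0.986 ] 418.0913959007027 0.01531530049564859
bay [(0.77, [202.3, 250.5], 11300)]
last_roller [(0.81, [203.2, 246.5], 11550)]
tote_base [(0.61, [200.4, 227.6], 3337)]
tote_end [(0.79, [204.1, 228.8], 3249), (0.66, [213.5, 213.3], 701)]
jar_neck [(0.94, [204.8, 228.0], 3248)]
jar_mark [(0.58, [200.3, 228.4], 3008)]
cap_mid [(0.91, [211.5,
[... 162 characters left out ...]
], 493), (0.63, [335.8, 185.0], 462), (0.55, [283.3, 313.7], 237)]
cap [(0.84, [227.7, 314.2], 535), (0.72, [286.5, 316.0], 257), (0.71, [211.9, 217.3], 703), (0.68, [262.2, 295.7], 201)]
{'time': 1.0, 'q': array([-1.2529,  0.321 , -0.0701,  1.4505,  0.0226,  1.3708, -0.0569]), 'qvel': array([ 0.0002,  0.0001, -0.    ,  0.0017,  0.0011,  0.0004,  0.0013]), 'effort': array([ -0.001 , -49.3396,  -0.3816, -31.4584,   0.0135,   0.0013,
        -0.    ]), 'tcp_pos': array([0.1945, 0.6202, 0.204 ]), 'tool_rot': array([0.4754, 3.1053, 0.0001]), 'ft_force': array([-0.2661,  0.0291, -0.5067]), 'wrist_torque': array([ 0.0297,  0.0356, -0.0249]), 'grip_force': 0.0, 'opening': 1.0035748956232509}
0.0187
```

View pics/scene0.png

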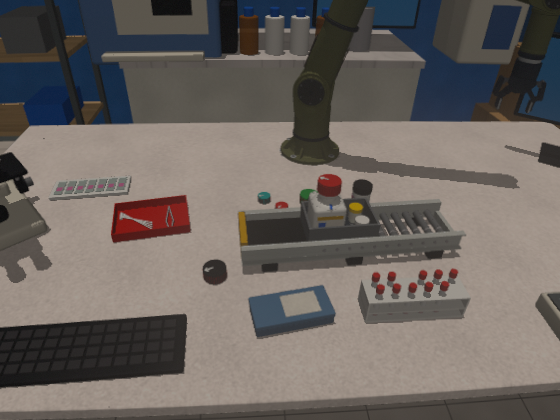

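View pics/top0.png

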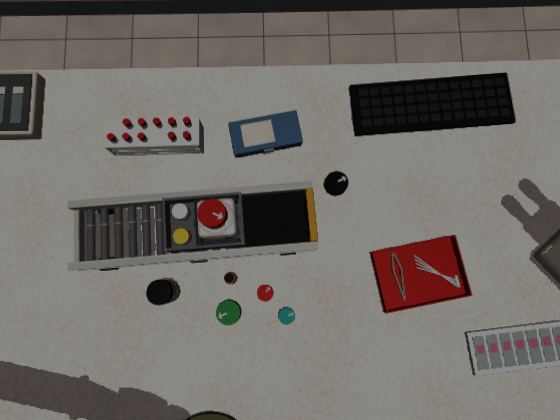

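Top view: red cap on the jar (212,214), small red cap on the bench (265,292), black cap (336,183), green (228,312), turquoise (286,315). The large red one on the jar is the target. The bay is on the right (-y), with the yellow stop at about (312,213). I'll check it in one close crop.

```bash
python3 - <<'E'
import cv2,numpy as np
a=cv2.imread("pics/top0.png")[170:280,60:330]; b=cv2.imread("pics/scene0.png")[160:270,225:465]
o=np.zeros((600,780,3),np.uint8)
a=cv2.resize(a,None,fx=2.85,fy=2.85,interpolation=cv2.INTER_CUBIC);b=cv2.resize(b,None,fx=2.5,fy=2.5,interpolation=cv2.INTER_CUBIC)
o[:a.shape[0],:a.shape[1]]=a;o[320:320+b.shape[0],:b.shape[1]]=b
cv2.imwrite("pics/crop.png",o)
E
```

```text
(no output)
```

View pics/crop.png

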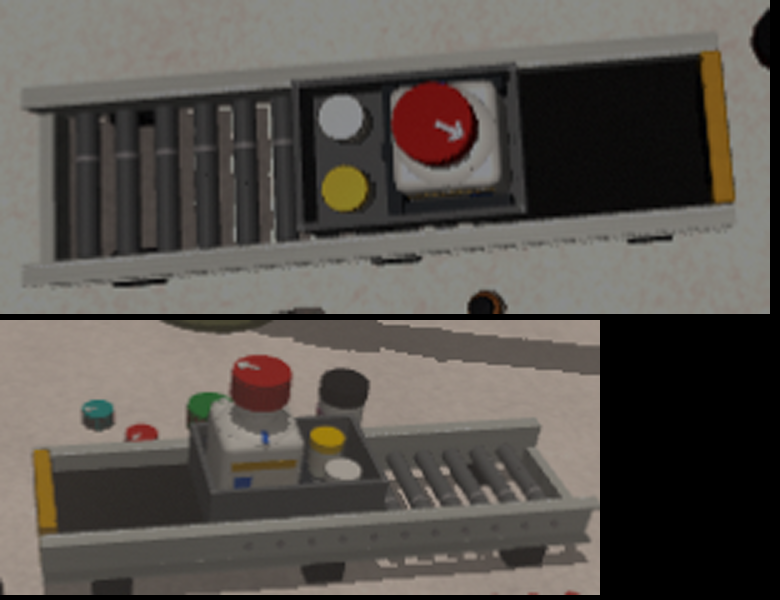

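The crop confirms it: the large red cap sits on the jar in the tote, with its arrow pointing right and down. The blue mark is on the +x side, and the stop is at the right end.

```bash
python3 - <<'E'
from h import *
np.set_printoptions(precision=4,suppress=True)
s=vision.snapshot("top"); sc=vision.snapshot("scene")
f=lambda x,y,z:atz(s,60+(x+.5)/2.85-.5,170+(y+.5)/2.85-.5,z)
c=np.array([f(x,y,.110) for x,y in((293,80),(518,63),(525,212),(300,228))])
print("rim",c,"mid",c.mean(0),"len",np.linalg.norm(c[0]-c[1]),np.linalg.norm(c[3]-c[2]),"wid",np.linalg.norm(c[0]-c[3]),np.linalg.norm(c[1]-c[2]))
y=(c[0]-c[1]+c[3]-c[2]); print("yaw",np.arctan2(-y[0],y[1]))
print("stop",f(702,52,.086),f(713,202,.086))
w=[f(22,92,.075),f(718,36,.075)];d=w[0]-w[1];print("wall",w,np.arctan2(-d[0],d[1]))
w=[f(25,266,.075),f(735,208,.075)];d=w[0]-w[1];print("wall2",w,np.arctan2(-d[0],d[1]))
# cap top disc centre, red mask
for n,im in(("top",s),("scene",sc)):
    d=[d for d in nets.trace("cap_mid",im)]
    d=min(d,key=lambda d:np.hypot(*(np.array(d["at"])-((211,215) if n=="top" else (330,185)))))
    v,u=np.nonzero(d["pixels"]);print(n,u.min(),u.max(),v.min(),v.max(),u.mean(),v.mean(),atz(im,u.mean(),v.mean(),.197 if n=="scene" else .205))
a=f(437,125,.212);b=f(464,138,.212);print("arrow",a,b,np.arctan2(*(b-a)[1::-1]))
E
```

```text
rim [[ 0.6004  0.093   0.11  ]
 [ 0.6104 -0.0874  0.11  ]
 [ 0.4901 -0.0921  0.11  ]
 [ 0.4816  0.0847  0.11  ]] mid [ 0.5456 -0.0005  0.11  ] len 0.1807326545846829 0.1769367798171866 wid 0.119096213661138 0.12035824136855133
yaw 0.05195524407625169
stop [ 0.6216 -0.2377  0.086 ] [ 0.497  -0.2425  0.086 ]
wall [array([0.6024, 0.3259, 0.075 ]), array([ 0.6376, -0.2524,  0.075 ])] 0.060728110028342865
wall2 [array([0.459 , 0.3146, 0.075 ]), array([ 0.4928, -0.2612,  0.075 ])] 0.05861056980640166
top 197 227 199 228 211.96270718232043 213.56629834254144 [ 0.5454 -0.035   0.205 ]
scene 317 340 174 196 328.2845010615711 184.8895966029724 [ 0.5531 -0.036   0.197 ]
arrow [ 0.5442 -0.0383  0.212 ] [ 0.5344 -0.0574  0.212 ] -2.0423318946842572
```

Emit:
{"method": "move_arm", "body": {
  "moves": [
    {"grip":255,"tx":-0.014,"ty":-0.011,"tz":0,"rz":2},
    {"grip":255,"tx":-0.038,"ty":-0.028,"rz":6},
    {"grip":255,"tx":-0.066,"ty":-0.05,"rz":10},
    {"grip":255,"tx":-0.098,"ty":-0.074,"rz":15},
    {"grip":255,"tx":-0.13,"ty":-0.098,"rz":20},
    {"grip":255,"tx":-0.162,"ty":-0.122,"rz":25},
    {"grip":255,"tx":-0.194,"ty":-0.146,"rz":30},
    {"grip":255,"tx":-0.226,"ty":-0.17,"rz":35},
    {"grip":255,"tx":-0.258,"ty":-0.195,"rz":40},
    {"grip":255,"tx":-0.29,"ty":-0.219,"rz":45},
    {"grip":255,"tx":-0.322,"ty":-0.243,"rz":50},
    {"grip":255,"tx":-0.354,"ty":-0.267,"rz":55}
  ]
}}

```text
schema error: expected keys grip, tx, ty, tz, rx, ry, rz
```

Emit:
{"method": "move_arm", "body": {
  "moves": [
    {"grip":255,"tx":-0.014,"ty":-0.011,"tz":0,"rx":0,"ry":0,"rz":2},
    {"grip":255,"tx":-0.038,"ty":-0.028,"tz":0,"rx":0,"ry":0,"rz":6},
    {"grip":255,"tx":-0.066,"ty":-0.05,"tz":0,"rx":0,"ry":0,"rz":10},
    {"grip":255,"tx":-0.098,"ty":-0.074,"tz":0,"rx":0,"ry":0,"rz":15},
    {"grip":255,"tx":-0.13,"ty":-0.098,"tz":0,"rx":0,"ry":0,"rz":20},
    {"grip":255,"tx":-0.162,"ty":-0.122,"tz":0,"rx":0,"ry":0,"rz":25},
    {"grip":255,"tx":-0.194,"ty":-0.146,"tz":0,"rx":0,"ry":0,"rz":30},
    {"grip":255,"tx":-0.226,"ty":-0.17,"tz":0,"rx":0,"ry":0,"rz":35},
    {"grip":255,"tx":-0.258,"ty":-0.195,"tz":0,"rx":0,"ry":0,"rz":40},
    {"grip":255,"tx":-0.29,"ty":-0.219,"tz":0,"rx":0,"ry":0,"rz":45},
    {"grip":255,"tx":-0.322,"ty":-0.243,"tz":0,"rx":0,"ry":0,"rz":50},
    {"grip":255,"tx":-0.354,"ty":-0.267,"tz":0,"rx":0,"ry":0,"rz":55}
  ]
}}

```text
time: 2.2
tcp_pos: [0.4533, 0.2579, 0.2044]
tool_rot: [1.861, 2.531, 0.002]
ft_force: [0.6, 0.8, 0.2]
opening: 0.002
grip_force: 0.0
```

Emit:
{"method": "move_arm", "body": {
  "moves": [
    {"grip":255,"tx":-0.035,"ty":0.011,"tz":0,"rx":0,"ry":0,"rz":4},
    {"grip":255,"tx":-0.07,"ty":0.022,"tz":0,"rx":0,"ry":0,"rz":8},
    {"grip":255,"tx":-0.105,"ty":0.034,"tz":0,"rx":0,"ry":0,"rz":11},
    {"grip":255,"tx":-0.13,"ty":0.041,"tz":0.01,"rx":0,"ry":0,"rz":14.3},
    {"grip":255,"tx":-0.141,"ty":0.045,"tz":0.03,"rx":0,"ry":0,"rz":14.3},
    {"grip":255,"tx":-0.141,"ty":0.045,"tz":0.06,"rx":0,"ry":0,"rz":14.3},
    {"grip":255,"tx":-0.141,"ty":0.045,"tz":0.09,"rx":0,"ry":0,"rz":14.3},
    {"grip":255,"tx":-0.141,"ty":0.045,"tz":0.115,"rx":0,"ry":0,"rz":14.3},
    {"grip":255,"tx":-0.141,"ty":0.045,"tz":0.129,"rx":0,"ry":0,"rz":14.3},
    {"grip":255,"tx":-0.141,"ty":0.045,"tz":0.129,"rx":0,"ry":0,"rz":14.3}
  ]
}}

```text
time: 3.03
tcp_pos: [0.5351, 0.138, 0.0714]
tool_rot: [-2.155, -2.282, 0.009]
ft_force: [-1.1, -0.5, 0.4]
opening: 0.004
grip_force: 0.0
```

```bash
python3 - <<'E'
from h import *
s=robot.state();print(s["q"],s["tcp_pos"],s["tool_rot"])
c=vision.snapshot("top");d=vision.snapshot("scene")
a=cv2.resize(c["color"][170:280,60:330],None,fx=2.85,fy=2.85);b=cv2.resize(d["color"][120:270,225:465],None,fx=1.9,fy=1.9)
o=np.zeros((600,780,3),np.uint8);o[:a.shape[0],:a.shape[1]]=a[:,:780];o[314:314+b.shape[0],:b.shape[1]]=b
cv2.imwrite("pics/push0.png",o)
E
```

```text
[-0.67824366  0.23493844  0.42661883  1.86051773 -0.1086925   1.07558612
 -0.15206966] [0.53510074 0.13795256 0.07139096] [-2.15479827 -2.28242727  0.00948099]
```

View pics/push0.png

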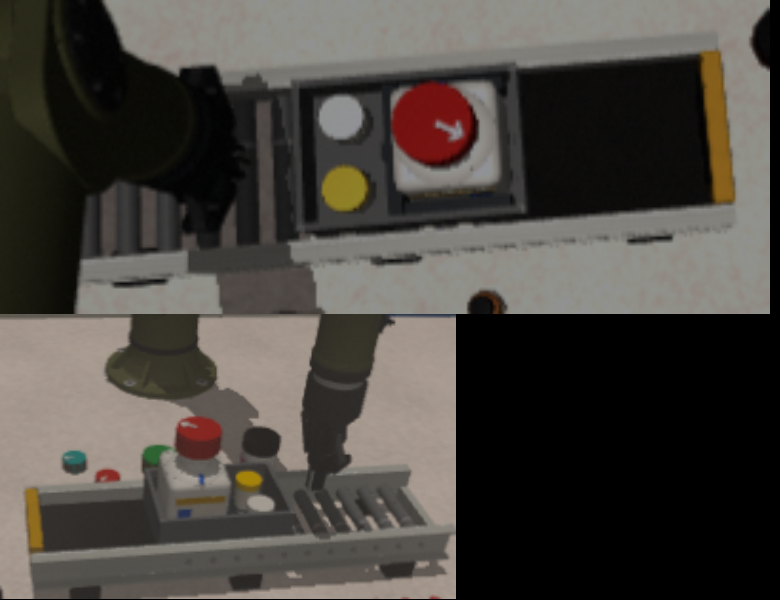

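The fingers are in the lane behind the +y wall (wall at about (293,150) in the crop), and nothing is touched. Now I'll push.

Emit:
{"method": "move_arm", "body": {
  "moves": [
    {"grip":255,"tx":-0.015,"ty":0,"tz":0,"rx":0,"ry":0,"rz":0},
    {"grip":255,"tx":-0.028,"ty":0,"tz":0,"rx":0,"ry":0,"rz":0},
    {"grip":255,"tx":-0.034,"ty":0,"tz":0,"rx":0,"ry":0,"rz":0},
    {"grip":255,"tx":-0.039,"ty":0,"tz":0,"rx":0,"ry":0,"rz":0},
    {"grip":255,"tx":-0.044,"ty":0,"tz":0,"rx":0,"ry":0,"rz":0},
    {"grip":255,"tx":-0.051,"ty":0,"tz":0,"rx":0,"ry":0,"rz":0},
    {"grip":255,"tx":-0.059,"ty":0,"tz":0,"rx":0,"ry":0,"rz":0},
    {"grip":255,"tx":-0.068,"ty":0,"tz":0,"rx":0,"ry":0,"rz":0},
    {"grip":255,"tx":-0.077,"ty":0,"tz":0,"rx":0,"ry":0,"rz":0},
    {"grip":255,"tx":-0.086,"ty":0,"tz":0,"rx":0,"ry":0,"rz":0},
    {"grip":255,"tx":-0.095,"ty":0,"tz":0,"rx":0,"ry":0,"rz":0},
    {"grip":255,"tx":-0.104,"ty":0,"tz":0,"rx":0,"ry":0,"rz":0}
  ]
}}

```text
time: 4.13
tcp_pos: [0.5433, 0.0349, 0.0745]
tool_rot: [-2.155, -2.284, 0.0]
ft_force: [0.2, 4.0, -1.8]
opening: -0.001
grip_force: 1.7
```

Emit:
{"method": "move_arm", "body": {
  "moves": [
    {"grip":255,"tx":-0.009,"ty":0,"tz":0,"rx":0,"ry":0,"rz":0},
    {"grip":255,"tx":-0.018,"ty":0,"tz":0,"rx":0,"ry":0,"rz":0},
    {"grip":255,"tx":-0.027,"ty":0,"tz":0,"rx":0,"ry":0,"rz":0},
    {"grip":255,"tx":-0.035,"ty":0,"tz":0,"rx":0,"ry":0,"rz":0},
    {"grip":255,"tx":-0.042,"ty":0,"tz":0,"rx":0,"ry":0,"rz":0},
    {"grip":255,"tx":-0.048,"ty":0,"tz":0,"rx":0,"ry":0,"rz":0},
    {"grip":255,"tx":-0.053,"ty":0,"tz":0,"rx":0,"ry":0,"rz":0},
    {"grip":255,"tx":-0.058,"ty":0,"tz":0,"rx":0,"ry":0,"rz":0},
    {"grip":255,"tx":-0.062,"ty":0,"tz":0,"rx":0,"ry":0,"rz":0},
    {"grip":255,"tx":-0.066,"ty":0,"tz":0,"rx":0,"ry":0,"rz":0},
    {"grip":255,"tx":-0.07,"ty":0,"tz":0,"rx":0,"ry":0,"rz":0},
    {"grip":255,"tx":-0.073,"ty":0,"tz":0,"rx":0,"ry":0,"rz":0}
  ]
}}

```text
time: 5.13
tcp_pos: [0.5481, -0.0383, 0.0749]
tool_rot: [-2.157, -2.284, 0.0]
ft_force: [0.1, 3.2, -1.2]
opening: 0.0
grip_force: 1.6
```

Emit:
{"method": "move_arm", "body": {
  "moves": [
    {"grip":255,"tx":-0.0025,"ty":0,"tz":0,"rx":0,"ry":0,"rz":0},
    {"grip":255,"tx":-0.005,"ty":0,"tz":0,"rx":0,"ry":0,"rz":0},
    {"grip":255,"tx":-0.0075,"ty":0,"tz":0,"rx":0,"ry":0,"rz":0},
    {"grip":255,"tx":-0.01,"ty":0,"tz":0,"rx":0,"ry":0,"rz":0},
    {"grip":255,"tx":-0.01,"ty":0,"tz":0,"rx":0,"ry":0,"rz":0}
  ]
}}

```text
time: 5.55
tcp_pos: [0.5487, -0.0487, 0.0749]
tool_rot: [2.157, 2.283, -0.0]
ft_force: [-0.4, 2.4, -1.8]
opening: 0.001
grip_force: 1.4
```

Emit:
{"method": "move_arm", "body": {
  "moves": [
    {"grip":255,"tx":-0.002,"ty":0,"tz":0,"rx":0,"ry":0,"rz":0},
    {"grip":255,"tx":-0.004,"ty":0,"tz":0,"rx":0,"ry":0,"rz":0},
    {"grip":255,"tx":-0.006,"ty":0,"tz":0,"rx":0,"ry":0,"rz":0},
    {"grip":255,"tx":-0.006,"ty":0,"tz":0,"rx":0,"ry":0,"rz":0}
  ]
}}

```text
time: 5.88
tcp_pos: [0.5482, -0.049, 0.0746]
tool_rot: [-2.15, -2.283, -0.004]
ft_force: [-2.1, 11.3, -0.9]
opening: -0.001
grip_force: 5.8
```

```bash
python3 - <<'E'
from h import *
c=vision.snapshot("top");d=vision.snapshot("scene");print(robot.state()["ft_force"])
a=cv2.resize(c["color"][170:280,140:330],None,fx=3.5,fy=3.5);b=cv2.resize(d["color"][170:270,225:425],None,fx=2,fy=2)
o=np.zeros((600,780,3),np.uint8);o[:a.shape[0],:a.shape[1]]=a;o[390:590,:400]=b
cv2.imwrite("pics/push1.png",o)
E
```

```text
[-2.13528245 10.52820614 -1.1710457 ]
```

View pics/push1.png

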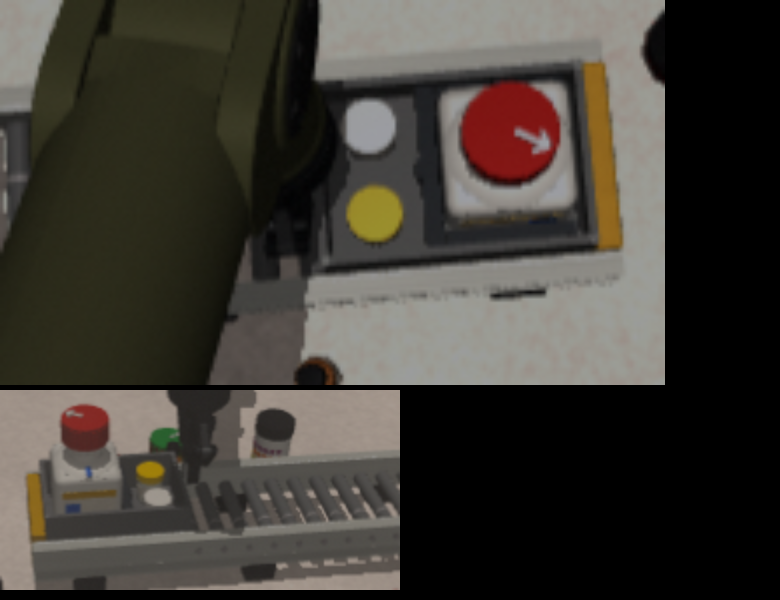

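The tote's rim meets the yellow stop at about (590,150) in the crop, and the force has risen to 11 N with no further movement. One firmer nudge will settle it, then I'll back off and go up.

Emit:
{"method": "move_arm", "body": {
  "moves": [
    {"grip":255,"tx":-0.004,"ty":0,"tz":0,"rx":0,"ry":0,"rz":0},
    {"grip":255,"tx":-0.007,"ty":0,"tz":0,"rx":0,"ry":0,"rz":0},
    {"grip":255,"tx":-0.007,"ty":0,"tz":0,"rx":0,"ry":0,"rz":0},
    {"grip":255,"tx":-0.007,"ty":0,"tz":0,"rx":0,"ry":0,"rz":0}
  ]
}}

```text
time: 6.32
tcp_pos: [0.5481, -0.0489, 0.0744]
tool_rot: [-2.14, -2.282, -0.011]
ft_force: [-3.8, 23.3, 0.3]
opening: -0.0
grip_force: 11.6
```

Emit:
{"method": "move_arm", "body": {
  "moves": [
    {"grip":255,"tx":0.015,"ty":0,"tz":0,"rx":0,"ry":0,"rz":0},
    {"grip":255,"tx":0.035,"ty":0,"tz":0,"rx":0,"ry":0,"rz":0},
    {"grip":255,"tx":0.05,"ty":0,"tz":-0.02,"rx":0,"ry":0,"rz":0},
    {"grip":255,"tx":0.05,"ty":0,"tz":-0.06,"rx":0,"ry":0,"rz":0},
    {"grip":0,"tx":0.05,"ty":0,"tz":-0.1,"rx":0,"ry":0,"rz":0},
    {"grip":0,"tx":0.05,"ty":0,"tz":-0.14,"rx":0,"ry":0,"rz":0},
    {"grip":0,"tx":0.05,"ty":0,"tz":-0.18,"rx":0,"ry":0,"rz":0},
    {"grip":0,"tx":0.05,"ty":0,"tz":-0.19,"rx":0,"ry":0,"rz":0},
    {"grip":0,"tx":0.05,"ty":0,"tz":-0.19,"rx":0,"ry":0,"rz":0}
  ]
}}

```text
time: 7.07
tcp_pos: [0.5493, -0.0128, 0.2698]
tool_rot: [2.154, 2.278, 0.01]
ft_force: [0.3, 0.3, -0.2]
opening: 0.71
grip_force: 0.0
```

```bash
python3 - <<'E'
from h import *
np.set_printoptions(precision=4,suppress=True)
st=robot.state();print(st["q"],st["tcp_pos"],st["tool_rot"])
S={n:vision.snapshot(n) for n in("top","scene","wrist")}
w=S["wrist"]; R,t=cam(w); print("wrist cam",-R.T@t,R[2])
o=np.zeros((600,560,3),np.uint8)
for n,s in S.items():
    for d in nets.trace("cap_mid",s)[:3]:
        v,u=np.nonzero(d["pixels"]); print(n,round(d["score"],2),np.array(d["at"]),u.mean(),v.mean(),u.min(),u.max(),v.min(),v.max(),atz(s,u.mean(),v.mean(),.203))
a=S["top"]["color"][170:280,180:330];o[420:420+165,:225]=cv2.resize(a,(225,165))
o[:420]=w["color"];cv2.imwrite("pics/w1.png",o)
E
```

```text
[-0.5286  0.0701  0.535   1.6266 -0.0358  1.4454  0.0653] [ 0.5493 -0.0128  0.2698] [2.1538 2.2775 0.0098]
wrist cam [0.543  0.0606 0.4355] [ 0.0167 -0.2817 -0.9594]
top 0.77 [337.1 183.2] 335.3851203501094 183.55579868708972 324 347 172 195 [ 0.6032 -0.2906  0.203 ]
top 0.72 [264.4 289.7] 264.6826923076923 292.72596153846155 257 272 285 301 [ 0.384  -0.1401  0.203 ]
top 0.63 [284.7 205.2] 284.5250379362671 208.12898330804248 271 298 194 223 [ 0.5537 -0.1837  0.203 ]
scene 0.84 [271.  184.9] 267.7219827586207 189.12284482758622 256 279 178 200 [ 0.576  -0.1845  0.203 ]
scene 0.75 [306.1 192.1] 307.71527777777777 194.65972222222223 300 317 190 202 [ 0.6025 -0.0929  0.203 ]
scene 0.71 [212.9 272. ] 214.6406844106464 271.8897338403042 202 227 260 284 [ 0.846  -0.2933  0.203 ]
wrist 0.92 [279.4 373.2] 279.3777403035413 374.29510961214163 255 304 367 382 [ 0.5546 -0.1422  0.203 ]
wrist 0.86 [103.9 186.4] 104.1457418788411 186.7247585601405 77 132 161 212 [0.4286 0.002  0.203 ]
wrist 0.78 [112.4 287. ] 106.71210340775558 287.3031727379553 90 124 271 303 [ 0.424  -0.0736  0.203 ]
```

View pics/w1.png

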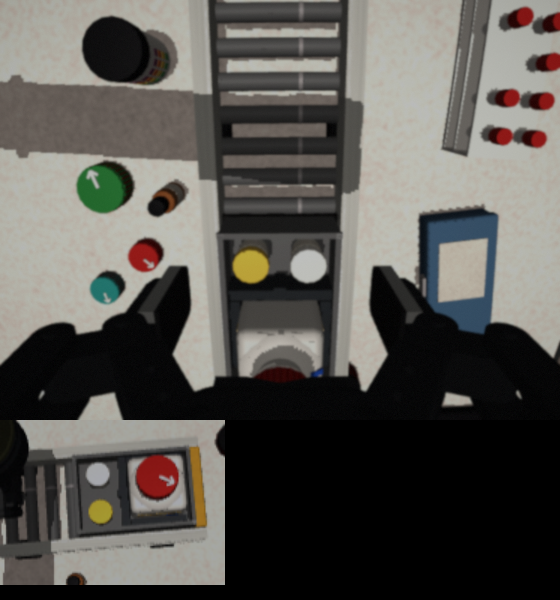

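The tote is home. In the top crop the cap is at about (157,477), the arrow is unchanged, and the pots are standing. I'll move over the cap with a 10° pre-turn.

Emit:
{"method": "move_arm", "body": {
  "moves": [
    {"grip":0,"tx":-0.02,"ty":0,"tz":0.005,"rx":0,"ry":0,"rz":2},
    {"grip":0,"tx":-0.05,"ty":-0.001,"tz":0.01,"rx":0,"ry":0,"rz":4},
    {"grip":0,"tx":-0.085,"ty":-0.002,"tz":0.015,"rx":0,"ry":0,"rz":7},
    {"grip":0,"tx":-0.12,"ty":-0.003,"tz":0.02,"rx":0,"ry":0,"rz":10},
    {"grip":0,"tx":-0.15,"ty":-0.004,"tz":0.02,"rx":0,"ry":0,"rz":10},
    {"grip":0,"tx":-0.172,"ty":-0.004,"tz":0.02,"rx":0,"ry":0,"rz":10},
    {"grip":0,"tx":-0.172,"ty":-0.004,"tz":0.02,"rx":0,"ry":0,"rz":10},
    {"grip":0,"tx":-0.172,"ty":-0.004,"tz":0.02,"rx":0,"ry":0,"rz":10}
  ]
}}

```text
time: 8.03
tcp_pos: [0.5513, -0.1855, 0.2439]
tool_rot: [-2.352, -2.081, 0.003]
ft_force: [-0.1, 0.8, 0.3]
opening: 0.997
grip_force: 0.0
```

```bash
python3 - <<'E'
from h import *
np.set_printoptions(precision=4,suppress=True)
st=robot.state();print(st["q"],st["tcp_pos"],st["tool_rot"],st["opening"])
w=vision.snapshot("wrist");s=vision.snapshot("scene")
o=np.zeros((600,560,3),np.uint8);o[:420]=w["color"];o[420:600,:360]=cv2.resize(s["color"][130:220,200:380],None,fx=2,fy=2)
cv2.imwrite("pics/w2.png",o)
E
```

```text
[-0.3184  0.1801  0.6852  1.5877 -0.1136  1.4162  0.2544] [ 0.5513 -0.1855  0.2439] [-2.3524 -2.0813  0.003 ] 0.9971405720059322
```

View pics/w2.png

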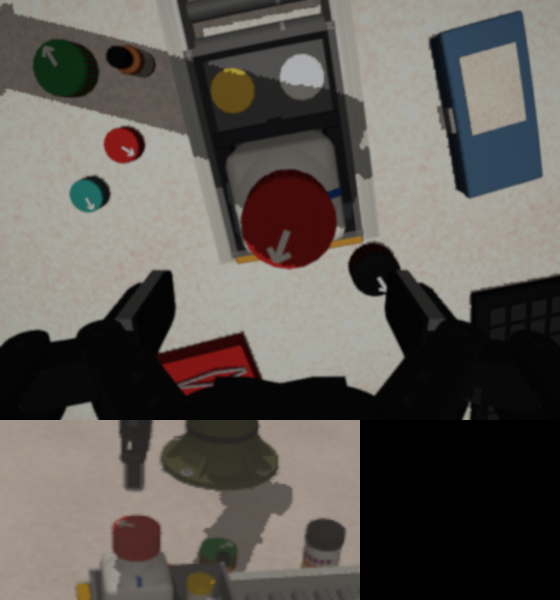

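```bash
python3 - <<'E'
from h import *
np.set_printoptions(precision=4,suppress=True)
w=vision.snapshot("wrist");im=w["color"].astype(int)
b,g,r=im[...,0],im[...,1],im[...,2]
m=((r>80)&(g<50)&(b<50)).astype(np.uint8);n,l,st,c=cv2.connectedComponentsWithStats(m)
i=l[200,270] or 1+np.argmax(st[1:,4]);cn=max(cv2.findContours((l==i).astype(np.uint8),0,1)[0],key=cv2.contourArea)
H=cv2.convexHull(cn).reshape(-1,2);print(st[i])
for z in(.2085,):
    P=np.array([atz(w,u,v,z)[:2] for u,v in H]);(x,y),rr=cv2.minEnclosingCircle(P.astype(np.float32));print("cap",x,y,rr,P.min(0),P.max(0))
    cxy=np.array([x,y])
a=((r>100)&(g>90)&(b>90)).astype(np.uint8);a[:225]=0;a[275:]=0;a[:,:255]=0;a[:,310:]=0
v,u=np.nonzero(a);print("arrow px",u.mean(),v.mean(),len(u))
tail=atz(w,286,238,.2085);tip=atz(w,279,263,.2085);print("arrow ang",np.arctan2(*(tip-tail)[1::-1]),np.arctan2(*(tip[:2]-cxy)[::-1]))
bl=((b>80)&(b>r*1.8)&(b>g*1.3)).astype(np.uint8);bl[:,:300]=0;bl[:,360:]=0;bl[:170]=0;bl[215:]=0
v,u=np.nonzero(bl);k=atz(w,u.mean(),v.mean(),.158);print("mark",len(u),u.mean(),v.mean(),k,k[:2]-cxy,np.arctan2(*(k[:2]-cxy)[::-1]))
E
```

```text
[ 164  348   87   35 1499]
cap 0.4900006949901581 -0.28027769923210144 0.03037298284471035 [ 0.4603 -0.2883] [ 0.5196 -0.2632]
arrow px 275.484076433121 269.6528662420382 314
arrow ang -1.9374878457698541 0.9087568319722766
mark 0 nan nan [nan nan nan] [nan nan] nan<stdin>:15: RuntimeWarning: Mean of empty slice.
  ret = ret.dtype.type(ret / rcount)
```

```bash
python3 - <<'E'
from h import *
from scipy.optimize import least_squares
np.set_printoptions(precision=4,suppress=True)
w=vision.snapshot("wrist");im=w["color"].astype(int)
b,g,r=im[...,0],im[...,1],im[...,2]
m=((r>45)&(r>2*g)).astype(np.uint8);m[:150]=0;m[290:]=0;m[:,:225]=0;m[:,350:]=0
n,l,st,c=cv2.connectedComponentsWithStats(m);i=1+np.argmax(st[1:,4]);print(st[i])
H=cv2.convexHull(np.argwhere(l==i)[:,::-1].astype(np.int32)).reshape(-1,2)
H=H[H[:,1]>218]
P=np.array([atz(w,u,v,.2085)[:2] for u,v in H])
f=least_squares(lambda q:np.hypot(*(P-q[:2]).T)-.029,[.555,-.185]);print("cap",f.x,f.fun.std(),len(P));c=f.x
tail=atz(w,286,238,.2085);tip=atz(w,279,263,.2085);print("arrow",np.arctan2(*(tip-tail)[1::-1]),np.arctan2(*(tip[:2]-c)[::-1]))
k=atz(w,335,193,.158);print("mark",k[:2]-c,np.arctan2(*(k[:2]-c)[::-1]))
E
```

```text
[ 241  182   93   92 6342]
cap [ 0.5568 -0.1821] 0.0003326224043293595 17
arrow -1.9362401358797565 -1.8888438972352675
mark [0.0372 0.0065] 0.1726184242998746
```

Emit:
{"method": "move_arm", "body": {
  "moves": [
    {"grip":0,"tx":0.003,"ty":0.0045,"tz":0.015,"rx":0,"ry":0,"rz":0},
    {"grip":0,"tx":0.003,"ty":0.0045,"tz":0.035,"rx":0,"ry":0,"rz":0},
    {"grip":0,"tx":0.003,"ty":0.0045,"tz":0.055,"rx":0,"ry":0,"rz":0},
    {"grip":0,"tx":0.003,"ty":0.0045,"tz":0.067,"rx":0,"ry":0,"rz":0},
    {"grip":0,"tx":0.003,"ty":0.0045,"tz":0.071,"rx":0,"ry":0,"rz":0},
    {"grip":0,"tx":0.003,"ty":0.0045,"tz":0.071,"rx":0,"ry":0,"rz":0}
  ]
}}

```text
time: 8.73
tcp_pos: [0.5568, -0.1795, 0.173]
tool_rot: [-2.345, -2.088, 0.002]
ft_force: [-0.4, 0.5, 0.9]
opening: 1.002
grip_force: 0.0
```

Emit:
{"method": "move_arm", "body": {
  "grip_force": 35,
  "moves": [
    {"grip":255,"tx":0,"ty":0,"tz":0,"rx":0,"ry":0,"rz":0},
    {"grip":255,"tx":0,"ty":0,"tz":0,"rx":0,"ry":0,"rz":0},
    {"grip":255,"tx":0,"ty":0,"tz":0,"rx":0,"ry":0,"rz":0},
    {"grip":255,"tx":0,"ty":0,"tz":0,"rx":0,"ry":0,"rz":0},
    {"grip":255,"tx":0,"ty":0,"tz":0,"rx":0,"ry":0,"rz":0},
    {"grip":255,"tx":0,"ty":0,"tz":0,"rx":0,"ry":0,"rz":0}
  ]
}}

```text
time: 9.23
tcp_pos: [0.5581, -0.1807, 0.1758]
tool_rot: [2.346, 2.087, 0.003]
ft_force: [-2.0, 0.4, 5.9]
opening: 0.639
grip_force: 35.9
```

Emit:
{"method": "move_arm", "body": {
  "grip_force": 35,
  "moves": [
    {"grip":60,"tx":0,"ty":0,"tz":0,"rx":0,"ry":0,"rz":0},
    {"grip":60,"tx":0,"ty":0,"tz":-0.001,"rx":0,"ry":0,"rz":0},
    {"grip":60,"tx":-0.0035,"ty":0,"tz":-0.002,"rx":0,"ry":0,"rz":0},
    {"grip":60,"tx":-0.0035,"ty":0,"tz":-0.002,"rx":0,"ry":0,"rz":0}
  ]
}}

```text
time: 9.57
tcp_pos: [0.5568, -0.1849, 0.1762]
tool_rot: [2.348, 2.086, -0.0]
ft_force: [0.3, -0.3, 0.5]
opening: 0.764
grip_force: 0.0
```

Emit:
{"method": "move_arm", "body": {
  "grip_force": 35,
  "moves": [
    {"grip":255,"tx":0,"ty":0,"tz":0,"rx":0,"ry":0,"rz":0},
    {"grip":255,"tx":0,"ty":0,"tz":0,"rx":0,"ry":0,"rz":0},
    {"grip":255,"tx":0,"ty":0,"tz":0,"rx":0,"ry":0,"rz":0},
    {"grip":255,"tx":0,"ty":0,"tz":0,"rx":0,"ry":0,"rz":0}
  ]
}}

```text
time: 9.9
tcp_pos: [0.5568, -0.1845, 0.1767]
tool_rot: [2.348, 2.087, 0.0]
ft_force: [-1.9, -1.1, 5.3]
opening: 0.64
grip_force: 35.9
```

Emit:
{"method": "move_arm", "body": {
  "moves": [
    {"grip":255,"tx":0,"ty":0,"tz":-0.0001,"rx":0,"ry":0,"rz":-4},
    {"grip":255,"tx":0,"ty":0,"tz":-0.0003,"rx":0,"ry":0,"rz":-10},
    {"grip":255,"tx":0,"ty":0,"tz":-0.0005,"rx":0,"ry":0,"rz":-16},
    {"grip":255,"tx":0,"ty":0,"tz":-0.0006,"rx":0,"ry":0,"rz":-22},
    {"grip":255,"tx":0,"ty":0,"tz":-0.0008,"rx":0,"ry":0,"rz":-28},
    {"grip":255,"tx":0,"ty":0,"tz":-0.0009,"rx":0,"ry":0,"rz":-34},
    {"grip":255,"tx":0,"ty":0,"tz":-0.0011,"rx":0,"ry":0,"rz":-40},
    {"grip":255,"tx":0,"ty":0,"tz":-0.0013,"rx":0,"ry":0,"rz":-46},
    {"grip":255,"tx":0,"ty":0,"tz":-0.0015,"rx":0,"ry":0,"rz":-52},
    {"grip":255,"tx":0,"ty":0,"tz":-0.0016,"rx":0,"ry":0,"rz":-58},
    {"grip":255,"tx":0,"ty":0,"tz":-0.0017,"rx":0,"ry":0,"rz":-62},
    {"grip":255,"tx":0,"ty":0,"tz":-0.0018,"rx":0,"ry":0,"rz":-65}
  ]
}}

```text
time: 10.9
tcp_pos: [0.5574, -0.1842, 0.1785]
tool_rot: [0.853, 3.022, 0.0]
ft_force: [-0.2, -0.1, 4.0]
opening: 0.635
grip_force: 36.0
```

```bash
python3 - <<'E'
from h import *
np.set_printoptions(precision=4,suppress=True)
st=robot.state();print(st["q"],st["tcp_pos"],st["tool_rot"],st["wrist_torque"])
s=vision.snapshot("scene");w=vision.snapshot("wrist")
o=np.zeros((600,780,3),np.uint8);o[:420,:560]=w["color"];o[420:,:360]=cv2.resize(s["color"][165:225,230:350],None,fx=3,fy=3)
cv2.imwrite("pics/t1.png",o)
E
```

```text
[-0.1933  0.2139  0.5402  1.6688 -0.1143  1.2889  1.3892] [ 0.5574 -0.1842  0.1785] [0.853  3.0219 0.0004] [-0.0545  0.1179 -0.0697]
```

View pics/t1.png

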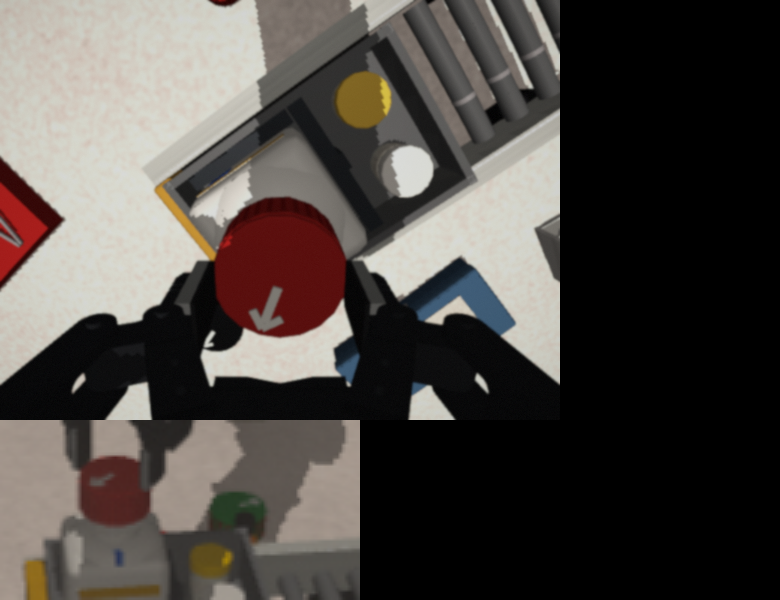

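The gripper carried the cap round cleanly: the arrow is at (270,310), the same in the tool frame. About 48° remain.

Emit:
{"method": "move_arm", "body": {
  "moves": [
    {"grip":255,"tx":0,"ty":0,"tz":-0.0001,"rx":0,"ry":0,"rz":-4},
    {"grip":255,"tx":0,"ty":0,"tz":-0.0003,"rx":0,"ry":0,"rz":-10},
    {"grip":255,"tx":0,"ty":0,"tz":-0.0005,"rx":0,"ry":0,"rz":-16},
    {"grip":255,"tx":0,"ty":0,"tz":-0.0006,"rx":0,"ry":0,"rz":-22},
    {"grip":255,"tx":0,"ty":0,"tz":-0.0008,"rx":0,"ry":0,"rz":-28},
    {"grip":255,"tx":0,"ty":0,"tz":-0.0009,"rx":0,"ry":0,"rz":-33},
    {"grip":255,"tx":0,"ty":0,"tz":-0.001,"rx":0,"ry":0,"rz":-36},
    {"grip":255,"tx":0,"ty":0,"tz":-0.001,"rx":0,"ry":0,"rz":-38},
    {"grip":255,"tx":0,"ty":0,"tz":-0.001,"rx":0,"ry":0,"rz":-38}
  ]
}}

```text
time: 11.75
tcp_pos: [0.5575, -0.1841, 0.1794]
tool_rot: [-0.171, 3.135, -0.0]
ft_force: [-0.2, 0.0, 4.9]
opening: 0.635
grip_force: 36.2
```

Emit:
{"method": "move_arm", "body": {
  "moves": [
    {"grip":255,"tx":0,"ty":0,"tz":-0.0001,"rx":0,"ry":0,"rz":-3},
    {"grip":255,"tx":0,"ty":0,"tz":-0.0002,"rx":0,"ry":0,"rz":-6},
    {"grip":255,"tx":0,"ty":0,"tz":-0.0002,"rx":0,"ry":0,"rz":-8},
    {"grip":255,"tx":0,"ty":0,"tz":-0.0002,"rx":0,"ry":0,"rz":-8}
  ]
}}

```text
time: 12.08
tcp_pos: [0.5575, -0.184, 0.1796]
tool_rot: [-0.389, 3.116, -0.001]
ft_force: [-0.4, -0.0, 5.5]
opening: 0.643
grip_force: 36.2
```

Emit:
{"method": "move_arm", "body": {
  "moves": [
    {"grip":255,"tx":0,"ty":0,"tz":0,"rx":0,"ry":0,"rz":-3},
    {"grip":255,"tx":0,"ty":0,"tz":0,"rx":0,"ry":0,"rz":-6},
    {"grip":255,"tx":0,"ty":0,"tz":0,"rx":0,"ry":0,"rz":-6}
  ]
}}

```text
time: 12.33
tcp_pos: [0.5574, -0.1838, 0.1793]
tool_rot: [-0.552, 3.091, -0.0]
ft_force: [0.2, 0.7, 4.5]
opening: 0.64
grip_force: 36.1
```

Emit:
{"method": "move_arm", "body": {
  "moves": [
    {"grip":255,"tx":0,"ty":0,"tz":0,"rx":0,"ry":0,"rz":-3},
    {"grip":255,"tx":0,"ty":0,"tz":0,"rx":0,"ry":0,"rz":-6},
    {"grip":255,"tx":0,"ty":0,"tz":0,"rx":0,"ry":0,"rz":-6}
  ]
}}

```text
time: 12.58
tcp_pos: [0.5564, -0.1837, 0.178]
tool_rot: [0.712, -3.058, -0.001]
ft_force: [-0.8, -0.4, -0.8]
opening: 0.637
grip_force: 36.9
```

The upward force vanished and z fell, so the thread end has been reached. Now a light push down.

Emit:
{"method": "move_arm", "body": {
  "moves": [
    {"grip":255,"tx":0,"ty":0,"tz":0.001,"rx":0,"ry":0,"rz":0},
    {"grip":255,"tx":0,"ty":0,"tz":0.002,"rx":0,"ry":0,"rz":0},
    {"grip":255,"tx":0,"ty":0,"tz":0.003,"rx":0,"ry":0,"rz":0},
    {"grip":255,"tx":0,"ty":0,"tz":0.004,"rx":0,"ry":0,"rz":0},
    {"grip":255,"tx":0,"ty":0,"tz":0.005,"rx":0,"ry":0,"rz":0},
    {"grip":255,"tx":0,"ty":0,"tz":0.005,"rx":0,"ry":0,"rz":0}
  ]
}}

```text
time: 13.08
tcp_pos: [0.5565, -0.1838, 0.1751]
tool_rot: [-0.713, 3.06, 0.001]
ft_force: [-4.2, 0.9, 6.5]
opening: 0.634
grip_force: 38.7
```

Emit:
{"method": "move_arm", "body": {
  "moves": [
    {"grip":255,"tx":0,"ty":0,"tz":0.0001,"rx":0,"ry":0,"rz":4},
    {"grip":255,"tx":0,"ty":0,"tz":0.0003,"rx":0,"ry":0,"rz":10},
    {"grip":255,"tx":0,"ty":0,"tz":0.0005,"rx":0,"ry":0,"rz":16},
    {"grip":255,"tx":0,"ty":0,"tz":0.0006,"rx":0,"ry":0,"rz":22},
    {"grip":255,"tx":0,"ty":0,"tz":0.0008,"rx":0,"ry":0,"rz":28},
    {"grip":255,"tx":0,"ty":0,"tz":0.0009,"rx":0,"ry":0,"rz":34},
    {"grip":255,"tx":0,"ty":0,"tz":0.0011,"rx":0,"ry":0,"rz":40},
    {"grip":255,"tx":0,"ty":0,"tz":0.0013,"rx":0,"ry":0,"rz":46},
    {"grip":255,"tx":0,"ty":0,"tz":0.0015,"rx":0,"ry":0,"rz":52},
    {"grip":255,"tx":0,"ty":0,"tz":0.0016,"rx":0,"ry":0,"rz":58},
    {"grip":255,"tx":0,"ty":0,"tz":0.0018,"rx":0,"ry":0,"rz":64},
    {"grip":255,"tx":0,"ty":0,"tz":0.002,"rx":0,"ry":0,"rz":70}
  ]
}}

```text
time: 14.08
tcp_pos: [0.5577, -0.1853, 0.1732]
tool_rot: [1.177, 2.909, -0.001]
ft_force: [0.2, -0.9, 4.9]
opening: 0.641
grip_force: 38.2
```

Emit:
{"method": "move_arm", "body": {
  "moves": [
    {"grip":255,"tx":0,"ty":0,"tz":0.0002,"rx":0,"ry":0,"rz":6},
    {"grip":255,"tx":0,"ty":0,"tz":0.0004,"rx":0,"ry":0,"rz":12},
    {"grip":255,"tx":0,"ty":0,"tz":0.0005,"rx":0,"ry":0,"rz":18},
    {"grip":255,"tx":0,"ty":0,"tz":0.0007,"rx":0,"ry":0,"rz":24},
    {"grip":255,"tx":0,"ty":0,"tz":0.0008,"rx":0,"ry":0,"rz":30},
    {"grip":255,"tx":0,"ty":0,"tz":0.001,"rx":0,"ry":0,"rz":36},
    {"grip":255,"tx":0,"ty":0,"tz":0.0012,"rx":0,"ry":0,"rz":42},
    {"grip":255,"tx":0,"ty":0,"tz":0.0013,"rx":0,"ry":0,"rz":48},
    {"grip":255,"tx":0,"ty":0,"tz":0.0015,"rx":0,"ry":0,"rz":54},
    {"grip":255,"tx":0,"ty":0,"tz":0.0017,"rx":0,"ry":0,"rz":60},
    {"grip":255,"tx":0,"ty":0,"tz":0.0018,"rx":0,"ry":0,"rz":66},
    {"grip":255,"tx":0,"ty":0,"tz":0.002,"rx":0,"ry":0,"rz":72}
  ]
}}

```text
time: 15.08
tcp_pos: [0.5568, -0.1855, 0.1712]
tool_rot: [2.664, 1.662, 0.0]
ft_force: [-2.2, -0.8, 6.8]
opening: 0.636
grip_force: 38.5
```

Emit:
{"method": "move_arm", "body": {
  "moves": [
    {"grip":255,"tx":0,"ty":0,"tz":0.0002,"rx":0,"ry":0,"rz":6},
    {"grip":255,"tx":0,"ty":0,"tz":0.0004,"rx":0,"ry":0,"rz":12},
    {"grip":255,"tx":0,"ty":0,"tz":0.0005,"rx":0,"ry":0,"rz":18},
    {"grip":255,"tx":0,"ty":0,"tz":0.0007,"rx":0,"ry":0,"rz":24},
    {"grip":255,"tx":0,"ty":0,"tz":0.0008,"rx":0,"ry":0,"rz":30},
    {"grip":255,"tx":0,"ty":0,"tz":0.001,"rx":0,"ry":0,"rz":36},
    {"grip":255,"tx":0,"ty":0,"tz":0.0012,"rx":0,"ry":0,"rz":42},
    {"grip":255,"tx":0,"ty":0,"tz":0.0013,"rx":0,"ry":0,"rz":48},
    {"grip":255,"tx":0,"ty":0,"tz":0.0015,"rx":0,"ry":0,"rz":54},
    {"grip":255,"tx":0,"ty":0,"tz":0.0017,"rx":0,"ry":0,"rz":60},
    {"grip":255,"tx":0,"ty":0,"tz":0.0018,"rx":0,"ry":0,"rz":66},
    {"grip":255,"tx":0,"ty":0,"tz":0.002,"rx":0,"ry":0,"rz":72}
  ]
}}

```text
time: 16.08
tcp_pos: [0.5574, -0.1847, 0.1692]
tool_rot: [3.133, -0.22, 0.003]
ft_force: [-1.6, -0.9, 5.6]
opening: 0.641
grip_force: 38.5
```

```bash
python3 -c "
from h import *
s=robot.state();print(s['q'],s['tcp_pos'],s['tool_rot'],s['ft_force'],s['wrist_torque'],s['opening'])"
```

```text
[-0.49105638  0.2803048   0.91191031  1.68981669 -0.23021856  1.28270906
 -1.24373027] [ 0.55737673 -0.18466756  0.16919698] [ 3.13326636e+00 -2.20451757e-01  2.88139392e-03] [-1.5676825  -0.87343536  5.63840334] [-0.08165297  0.37341926  0.16072298] 0.6408024307658672
```

Emit:
{"method": "move_arm", "body": {
  "moves": [
    {"grip":255,"tx":0,"ty":0,"tz":0.0002,"rx":0,"ry":0,"rz":6},
    {"grip":255,"tx":0,"ty":0,"tz":0.0004,"rx":0,"ry":0,"rz":12},
    {"grip":255,"tx":0,"ty":0,"tz":0.0005,"rx":0,"ry":0,"rz":18},
    {"grip":255,"tx":0,"ty":0,"tz":0.0007,"rx":0,"ry":0,"rz":24},
    {"grip":255,"tx":0,"ty":0,"tz":0.0008,"rx":0,"ry":0,"rz":30},
    {"grip":255,"tx":0,"ty":0,"tz":0.001,"rx":0,"ry":0,"rz":36},
    {"grip":255,"tx":0,"ty":0,"tz":0.0012,"rx":0,"ry":0,"rz":42},
    {"grip":255,"tx":0,"ty":0,"tz":0.0013,"rx":0,"ry":0,"rz":48},
    {"grip":255,"tx":0,"ty":0,"tz":0.0015,"rx":0,"ry":0,"rz":54},
    {"grip":255,"tx":0,"ty":0,"tz":0.0017,"rx":0,"ry":0,"rz":60},
    {"grip":255,"tx":0,"ty":0,"tz":0.0018,"rx":0,"ry":0,"rz":66},
    {"grip":255,"tx":0,"ty":0,"tz":0.0018,"rx":0,"ry":0,"rz":66}
  ]
}}

```text
time: 17.08
tcp_pos: [0.5573, -0.1847, 0.1673]
tool_rot: [2.509, -1.891, 0.002]
ft_force: [-1.2, 0.3, 6.7]
opening: 0.641
grip_force: 38.7
```

Emit:
{"method": "move_arm", "body": {
  "moves": [
    {"grip":60,"tx":0,"ty":0,"tz":0,"rx":0,"ry":0,"rz":0},
    {"grip":50,"tx":0,"ty":0,"tz":0,"rx":0,"ry":0,"rz":0},
    {"grip":50,"tx":0,"ty":0,"tz":-0.001,"rx":0,"ry":0,"rz":0},
    {"grip":50,"tx":0,"ty":0,"tz":-0.002,"rx":0,"ry":0,"rz":0}
  ]
}}

```text
time: 17.42
tcp_pos: [0.5567, -0.1837, 0.1679]
tool_rot: [-2.514, 1.884, 0.001]
ft_force: [-0.7, -0.7, -0.9]
opening: 0.803
grip_force: 0.0
```

```bash
python3 -c "
from h import *
s=robot.state();print(s['q'],s['tcp_pos'],s['tool_rot'],s['ft_force'],s['wrist_torque'],s['opening'])"
```

```text
[-0.64259716  0.35855742  1.13071782  1.69518481 -0.33554572  1.30356956
 -2.30288034] [ 0.55669438 -0.18371069  0.16786487] [-2.51387666e+00  1.88410253e+00  7.59958811e-04] [-0.70187191 -0.73314708 -0.88244936] [-0.03647058  0.0404919   0.01233357] 0.8033266901861293
```

Emit:
{"method": "move_arm", "body": {
  "moves": [
    {"grip":45,"tx":0,"ty":0,"tz":0,"rx":0,"ry":0,"rz":-5},
    {"grip":45,"tx":0,"ty":0,"tz":0,"rx":0,"ry":0,"rz":-12},
    {"grip":45,"tx":0,"ty":0,"tz":0,"rx":0,"ry":0,"rz":-19},
    {"grip":45,"tx":0,"ty":0,"tz":0,"rx":0,"ry":0,"rz":-26},
    {"grip":45,"tx":0,"ty":0,"tz":0,"rx":0,"ry":0,"rz":-33},
    {"grip":45,"tx":0,"ty":0,"tz":0,"rx":0,"ry":0,"rz":-40},
    {"grip":45,"tx":0,"ty":0,"tz":0,"rx":0,"ry":0,"rz":-47},
    {"grip":45,"tx":0,"ty":0,"tz":0,"rx":0,"ry":0,"rz":-54},
    {"grip":45,"tx":0,"ty":0,"tz":0,"rx":0,"ry":0,"rz":-61},
    {"grip":45,"tx":0,"ty":0,"tz":0,"rx":0,"ry":0,"rz":-68},
    {"grip":45,"tx":0,"ty":0,"tz":0,"rx":0,"ry":0,"rz":-75},
    {"grip":45,"tx":0,"ty":0,"tz":0,"rx":0,"ry":0,"rz":-82}
  ]
}}

```text
time: 18.42
tcp_pos: [0.5567, -0.1839, 0.1681]
tool_rot: [-3.133, -0.236, -0.0]
ft_force: [-0.0, -0.3, 0.4]
opening: 0.824
grip_force: 0.0
```

Emit:
{"method": "move_arm", "body": {
  "moves": [
    {"grip":45,"tx":0,"ty":0,"tz":0,"rx":0,"ry":0,"rz":-7},
    {"grip":45,"tx":0,"ty":0,"tz":0,"rx":0,"ry":0,"rz":-13},
    {"grip":45,"tx":0,"ty":0,"tz":0,"rx":0,"ry":0,"rz":-15},
    {"grip":45,"tx":0,"ty":0,"tz":0,"rx":0,"ry":0,"rz":-15},
    {"grip":255,"tx":0,"ty":0,"tz":0,"rx":0,"ry":0,"rz":-15},
    {"grip":255,"tx":0,"ty":0,"tz":0,"rx":0,"ry":0,"rz":-15},
    {"grip":255,"tx":0,"ty":0,"tz":0,"rx":0,"ry":0,"rz":-15},
    {"grip":255,"tx":0,"ty":0,"tz":0,"rx":0,"ry":0,"rz":-15},
    {"grip":255,"tx":0,"ty":0,"tz":0,"rx":0,"ry":0,"rz":-15}
  ]
}}

```text
time: 19.17
tcp_pos: [0.5601, -0.1842, 0.1729]
tool_rot: [3.076, 0.633, 0.013]
ft_force: [-1.2, 2.1, 19.0]
opening: 0.112
grip_force: 9.3
```

```bash
python3 - <<'E'
from h import *
s=robot.state();print(s['q'],s['tcp_pos'],s['tool_rot'],s['ft_force'],s['wrist_torque'],s['opening'])
s=vision.snapshot("scene");w=vision.snapshot("wrist");t=vision.snapshot("top")
o=np.zeros((600,780,3),np.uint8);o[:420,:560]=w["color"];o[420:,:360]=cv2.resize(s["color"][165:225,230:350],None,fx=3,fy=3);o[420:600,400:760]=cv2.resize(t["color"][170:260,160:340],None,fx=2,fy=2)
cv2.imwrite("pics/t2.png",o)
E
```

```text
[-0.41700793  0.25585059  0.8148582   1.6823808  -0.19691502  1.27957139
 -0.72771602] [ 0.56010347 -0.18419496  0.17291484] [3.07581873 0.63300857 0.0125356 ] [-1.17391957  2.05594914 18.96629416] [0.40519037 0.22521995 0.01553446] 0.11203805157191969
```

View pics/t2.png

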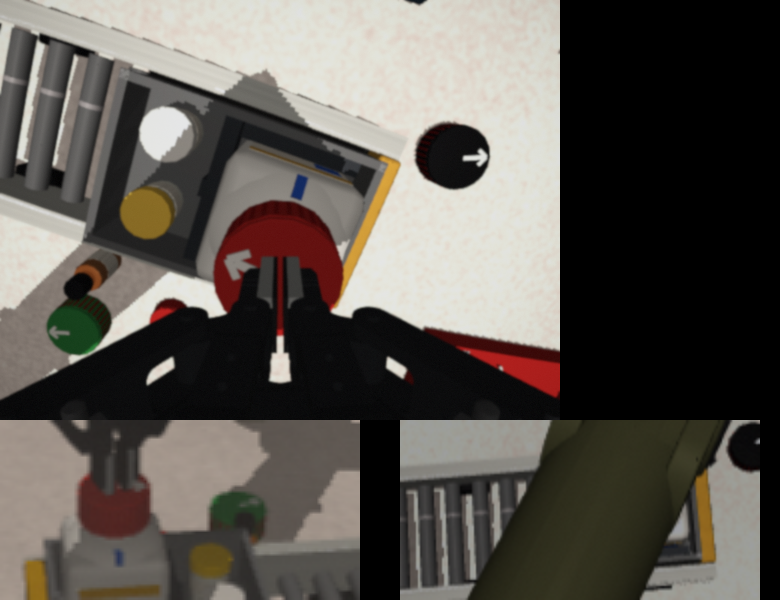

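The picture shows the fingers closed to about 9 mm at (280,290) in the wrist view, in front of or on the cap instead of around it. The regrip failed. I'll look closely before freeing them.

```bash
python3 - <<'E'
from h import *
s=vision.snapshot("scene");w=vision.snapshot("wrist")
o=np.zeros((600,800,3),np.uint8)
o[:,:400]=cv2.resize(s["color"][150:225,245:295],(400,600),interpolation=cv2.INTER_CUBIC)
o[:480,400:]=cv2.resize(np.clip(w["color"][190:370,205:355].astype(float)*1.6,0,255).astype(np.uint8),(400,480),interpolation=cv2.INTER_CUBIC)
cv2.imwrite("pics/t3.png",o)
st=robot.state()
from scipy.spatial.transform import Rotation as Ro
# where TCP and points above it along tool axis project
R=Ro.from_rotvec(st["tool_rot"]).as_matrix()
for h in(0,.01,.02,.03): print(h,proj(w,st["tcp_pos"]-h*R[:,2]),proj(s,st["tcp_pos"]-h*R[:,2]))
for z in(.184,.190,.196,.202,.208):print(z,"cap rim scene L/R/front",proj(s,[.5568,-.213,z]),proj(s,[.5568,-.155,z]),proj(s,[.5858,-.184,z]), "wrist ctr", proj(w,[.5568,-.184,z]),proj(w,[.5568,-.155,z]))
E
```

```text
0 [281.24994587 252.27161265] [267.41519317 196.0214968 ]
0.01 [281.32385664 260.39030227] [267.43735192 192.57444144]
0.02 [281.40613825 269.43979905] [267.45984924 189.08772438]
0.03 [281.49826842 279.58676886] [267.48269201 185.56073444]
0.184 cap rim scene L/R/front [255.49679091 191.5806684 ] [279.4688704 191.1184469] [268.05818666 198.14135647] wrist ctr [278.04080517 267.09221087] [221.82422586 244.83216601]
0.19 cap rim scene L/R/front [255.46919133 189.50142806] [279.52475088 189.04535234] [268.07470923 196.03946434] wrist ctr [278.02144009 272.55028368] [219.85912531 249.62691411]
0.196 cap rim scene L/R/front [255.44145966 187.40767368] [279.58101965 186.95784508] [268.09137929 193.92252115] wrist ctr [278.0007831  278.38869215] [217.75532154 254.76382579]
0.202 cap rim scene L/R/front [255.41359538 185.2992694 ] [279.63768033 184.85579078] [268.10819861 191.79038182] wrist ctr [277.97870389 284.64783052] [215.49785999 260.28025208]
0.208 cap rim scene L/R/front [255.38559798 183.17607791] [279.69473658 182.73905369] [268.12516899 189.64289969] wrist ctr [277.95505466 291.3738847 ] [213.06960441 266.21907437]
```

View pics/t3.png

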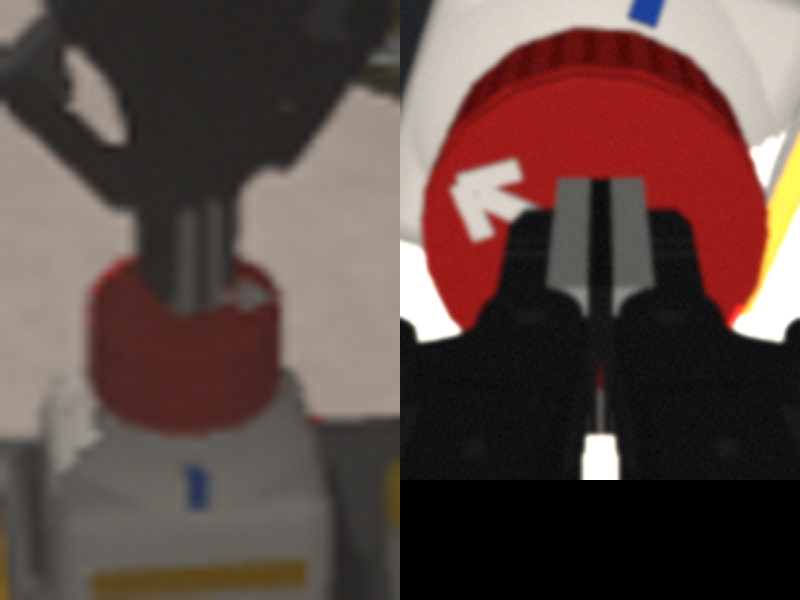

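The close-up shows the fingertips resting on the cap's top face (tips at scene row 189, cap top rim at row 187). The pads had only been holding the upper edge. I'll unload upward, open, then go lower.

```bash
python3 - <<'E'
from h import *
w=vision.snapshot("wrist");a=atz(w,252,268.8,.197);b=atz(w,225.6,259,.197)
print(a,b,"arrow rel mark",np.arctan2(*(b-a)[1::-1])-.058,np.arctan2(b[1]+.184,b[0]-.5568)-.058)
E
```

```text
[ 0.55700642 -0.17134568  0.197     ] [ 0.556752   -0.15888793  0.197     ] arrow rel mark 1.5332162620662346 1.5147078604126443
```

Emit:
{"method": "move_arm", "body": {
  "moves": [
    {"grip":255,"tx":0,"ty":0,"tz":-0.006,"rx":0,"ry":0,"rz":0},
    {"grip":255,"tx":0,"ty":0,"tz":-0.012,"rx":0,"ry":0,"rz":0},
    {"grip":0,"tx":0,"ty":0,"tz":-0.02,"rx":0,"ry":0,"rz":0},
    {"grip":0,"tx":0,"ty":0,"tz":-0.02,"rx":0,"ry":0,"rz":0},
    {"grip":0,"tx":0,"ty":0,"tz":-0.02,"rx":0,"ry":0,"rz":0},
    {"grip":0,"tx":0,"ty":0,"tz":-0.02,"rx":0,"ry":0,"rz":0},
    {"grip":0,"tx":0,"ty":0,"tz":-0.02,"rx":0,"ry":0,"rz":0},
    {"grip":0,"tx":0,"ty":0,"tz":-0.02,"rx":0,"ry":0,"rz":0},
    {"grip":0,"tx":0,"ty":0,"tz":-0.02,"rx":0,"ry":0,"rz":0}
  ]
}}

```text
time: 20.22
tcp_pos: [0.5566, -0.1839, 0.1878]
tool_rot: [-3.077, -0.634, 0.001]
ft_force: [0.5, 0.7, -0.6]
opening: 0.975
grip_force: 0.0
```

Emit:
{"method": "move_arm", "body": {
  "moves": [
    {"grip":0,"tx":0,"ty":0,"tz":0.008,"rx":0,"ry":0,"rz":0},
    {"grip":0,"tx":0,"ty":0,"tz":0.018,"rx":0,"ry":0,"rz":0},
    {"grip":0,"tx":0,"ty":0,"tz":0.027,"rx":0,"ry":0,"rz":0},
    {"grip":0,"tx":0,"ty":0,"tz":0.033,"rx":0,"ry":0,"rz":0},
    {"grip":0,"tx":0,"ty":0,"tz":0.035,"rx":0,"ry":0,"rz":0},
    {"grip":0,"tx":0,"ty":0,"tz":0.035,"rx":0,"ry":0,"rz":0}
  ]
}}

```text
time: 20.72
tcp_pos: [0.5562, -0.1838, 0.152]
tool_rot: [-3.076, -0.634, 0.003]
ft_force: [0.1, -0.3, 0.2]
opening: 1.002
grip_force: 0.0
```

Emit:
{"method": "move_arm", "body": {
  "grip_force": 35,
  "moves": [
    {"grip":255,"tx":0,"ty":0,"tz":0,"rx":0,"ry":0,"rz":0},
    {"grip":255,"tx":0,"ty":0,"tz":0,"rx":0,"ry":0,"rz":0},
    {"grip":255,"tx":0,"ty":0,"tz":0,"rx":0,"ry":0,"rz":0},
    {"grip":255,"tx":0,"ty":0,"tz":0,"rx":0,"ry":0,"rz":0},
    {"grip":255,"tx":0,"ty":0,"tz":0,"rx":0,"ry":0,"rz":0}
  ]
}}

```text
time: 21.13
tcp_pos: [0.5574, -0.1842, 0.154]
tool_rot: [3.076, 0.634, 0.003]
ft_force: [-0.5, -0.3, 3.9]
opening: 0.664
grip_force: 37.5
```

Emit:
{"method": "move_arm", "body": {
  "moves": [
    {"grip":255,"tx":0,"ty":0,"tz":0.0001,"rx":0,"ry":0,"rz":4},
    {"grip":255,"tx":0,"ty":0,"tz":0.0003,"rx":0,"ry":0,"rz":10},
    {"grip":255,"tx":0,"ty":0,"tz":0.0005,"rx":0,"ry":0,"rz":16},
    {"grip":255,"tx":0,"ty":0,"tz":0.0006,"rx":0,"ry":0,"rz":22},
    {"grip":255,"tx":0,"ty":0,"tz":0.0008,"rx":0,"ry":0,"rz":28},
    {"grip":255,"tx":0,"ty":0,"tz":0.0009,"rx":0,"ry":0,"rz":34},
    {"grip":255,"tx":0,"ty":0,"tz":0.0011,"rx":0,"ry":0,"rz":40},
    {"grip":255,"tx":0,"ty":0,"tz":0.0013,"rx":0,"ry":0,"rz":46},
    {"grip":255,"tx":0,"ty":0,"tz":0.0015,"rx":0,"ry":0,"rz":52},
    {"grip":255,"tx":0,"ty":0,"tz":0.0016,"rx":0,"ry":0,"rz":58},
    {"grip":255,"tx":0,"ty":0,"tz":0.0018,"rx":0,"ry":0,"rz":64},
    {"grip":255,"tx":0,"ty":0,"tz":0.002,"rx":0,"ry":0,"rz":70}
  ]
}}

```text
time: 22.13
tcp_pos: [0.5576, -0.1848, 0.152]
tool_rot: [2.881, -1.253, 0.004]
ft_force: [0.7, -0.9, 3.2]
opening: 0.666
grip_force: 37.5
```

Emit:
{"method": "move_arm", "body": {
  "moves": [
    {"grip":255,"tx":0,"ty":0,"tz":0.0002,"rx":0,"ry":0,"rz":6},
    {"grip":255,"tx":0,"ty":0,"tz":0.0003,"rx":0,"ry":0,"rz":11},
    {"grip":255,"tx":0,"ty":0,"tz":0.0004,"rx":0,"ry":0,"rz":14},
    {"grip":255,"tx":0,"ty":0,"tz":0.0004,"rx":0,"ry":0,"rz":14},
    {"grip":255,"tx":0,"ty":0,"tz":0.0004,"rx":0,"ry":0,"rz":14},
    {"grip":255,"tx":0,"ty":0,"tz":0.0004,"rx":0,"ry":0,"rz":14}
  ]
}}

```text
time: 22.63
tcp_pos: [0.5573, -0.1848, 0.1516]
tool_rot: [2.711, -1.586, 0.003]
ft_force: [-0.6, -1.0, 4.6]
opening: 0.667
grip_force: 37.7
```

```bash
python3 - <<'E'
from h import *
from scipy.optimize import least_squares
np.set_printoptions(precision=4,suppress=True)
st=robot.state();print(st['q'],st['tcp_pos'],st['tool_rot'],st['ft_force'],st['wrist_torque'],st['opening'],st["grip_force"])
w=vision.snapshot("wrist");s=vision.snapshot("scene");im=w["color"].astype(int);b,g,r=im[...,0],im[...,1],im[...,2]
red=((r>45)&(r>2*g)).astype(np.uint8);red[:150]=0;red[345:]=0;red[:,:200]=0;red[:,360:]=0
n,l,S,c=cv2.connectedComponentsWithStats(red);i=1+np.argmax(S[1:,4]);print("red",S[i],c[i])
# white arrow = hole within red hull
H=cv2.convexHull(np.argwhere(l==i)[:,::-1].astype(np.int32));m=np.zeros(red.shape,np.uint8);cv2.fillConvexPoly(m,H,1)
m=cv2.erode(m,np.ones((9,9)))
a=((m>0)&(g>60)&(abs(r-g)<60)).astype(np.uint8);n,l,S,c=cv2.connectedComponentsWithStats(a)
if n>1:
    j=1+np.argmax(S[1:,4]);p=c[j];P=atz(w,*p,.195);print("arrow blob",S[j],p,P,np.arctan2(P[1]+.184,P[0]-.5568)-.058)
for z in(.195,): print("ctr",proj(w,[.5568,-.184,z]))
for d in nets.trace("cap_mid",s)[:3]:
    v,u=np.nonzero(d["pixels"]);print(d["score"],u.min(),u.max(),v.min(),v.max())
for d in nets.trace("tote_base",s)[:1]: v,u=np.nonzero(d["pixels"]);print("tote",u.min(),u.max(),v.min(),v.max())
print("cap bottom front px at z=.168",proj(s,[.5858,-.184,.168]),proj(s,[.5858,-.184,.173]))
E
```

```text
[-0.6044  0.355   1.0778  1.7144 -0.3263  1.2673 -2.0833] [ 0.5573 -0.1848  0.1516] [ 2.7114 -1.5864  0.0029] [-0.5956 -1.0209  4.6113] [-0.2507  0.1565  0.0022] 0.6667360636289521 37.71511492319405
red [  207   206   147   139 14441] [282.7426 284.1931]
arrow blob [219 263  56  37 919] [242.1567 281.9782] [ 0.5728 -0.1808  0.195 ] 0.1388163869633968
ctr [281.7803 293.6036]
0.96 203 226 260 283
0.86 255 277 182 203
0.49 299 315 190 201
tote 243 320 197 246
cap bottom front px at z=.168 [268.0148 203.6739] [268.0283 201.9562]
```

```bash
python3 -c "
from cell import robot
print(robot.finish_job())"
```

```text
the job is handed in; nothing more can be done
None
```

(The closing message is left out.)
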